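Clear the entrance shelf into the key drawer

ROBOT

A 6-joint arm with a two-finger parallel gripper is mounted at the origin on the work surface. World frame = base frame: x ahead of the robot, y to its left, z up, the work surface at z = 0. Lengths are in m, angles in rad, forces in N, time in s.
With the tool pointing down it reaches from about 0.35 to 0.85 m from the base axis. Payload 8.1 kg.
Tool frame: the origin (TCP) lies at the centre of the arm's flange, where the gripper is bolted on; the fingertips stand 186 mm ahead of it and the grasp point (between the pads) lies 167 mm ahead of it; z points along the fingers, y is the direction in which the jaws open and shut (so a half turn about z gives the same grasp; the last joint's range is limited). The gripper opens to 93 mm and grips with 3 to 60 N. Pads are 15 mm wide; open, the fingers measure 128 mm over their backs; the gripper's body (75 mm by 188 mm) begins 65 mm behind the grasp point.
Start: joints at [-1.27, 0.13, 1.488, -0, 1.523, -0.085], TCP at [0.226, -0.556, 0.405] pointing down, gripper open.
Joint ranges: [-2.96, 2.96], [-0.89, 2.26], [0.02, 2.5], [-1.34, 4.48], [0, 2.73], [-2.66, 2.66]. Speed limits (rad/s): [2.39, 2.39, 2.79, 3.14, 3.14, 3.14].

INTERFACE

Orientations are given as a rotation vector (axis times angle).
In Python, from plant import robot, viewer, order gives the robot as it stands.
- The arm moves only by the tool apply_moves, never from a script. Its argument "deltas" is a list of rows, each a list of 3 entries, a list of its own where there are three numbers: the finger opening in mm, from 0 to 93, then the shift along the tool's x, y, z in mm, then the turn about the tool's z in rad. In form: [[grip, [dx, dy, dz], yaw], ...]. A call has 1 to 5 rows; each row shifts and turns the commanded pose from where the row before left it, along the tool's axes as they then stand; what a row does not reach is not made up. A row lasts 1/8 s, in which the tool goes at most 62.5 mm and 10.7 degrees, less where a joint would pass 70% of its speed; a pose out of reach is approached as far as the arm can. A call is refused whole if a number of a shift passes 62.5 or a number of a turn 0.188, either way. A call with a gripper value outside its range is refused whole. The fingers move at their own pace and stop on an object; "grip_force" is the grip in N (left out, the last holds). Time passes only in rows, so rows that do not move let the fingers close. It gives the time, the measured TCP pose, the force and the opening at its end, in the units of the state.
- robot.read_state(): the state, without advancing time (a new reading comes with each control period).
- viewer.read_camera(name): name is "side" or "top"; returns the picture (480x640x3 uint8, blue, green, red); there is no depth.
- viewer.get_calibration(name): a dict with "fx", "fy", "cx", "cy" (pixels), "distortion" ([k1, k2, p1, p2, k3] as OpenCV has them; the pictures are not rectified), "R" (3x3) and "t" (3): a world point X has camera coordinates R X + t. Camera axes: x right, y down, z forward; pixel columns grow to the right and rows downward; lengths in m; the calibration is good to about 2 mm. A picture is of the moment at which its call begins. get_calibration takes no time and is no camera call.
- order.close_job(): hands the job in, once; it reports no verdict.
The state is a dict: "t": time; "q": joint angles; "dq": joint speeds; "joint_torque": joint torques, N m; "tool_pos": TCP position; "orientation": TCP orientation; "force": force on the tool from outside, world axes, zero at the start; "wrist_torque": the same for the moment, N m; "opening": finger opening in m.
Only numpy, scipy, OpenCV 4.12 (cv2) and the standard library are available. Lean on these libraries where they do the work, as an engineer would, in place of code of your own. Each camera call takes 0.05 s, during which the arm holds its last target. There are 200 camera calls.

TASK

Put the sunglasses case, the smartwatch and the key fob away in the open key drawer: the case lying flat in the wide bay, the watch on its side (as it lies now) and the fob flat, next to each other on the floor of the narrow bay. Set each one down in the drawer rather than dropping it, then ease the drawer fully shut without slamming it. Leave the other things on the shelf where they are.

Things in the scene. Friction and masses are not known exactly. Their poses are not given: they have to be found in the camera images.
- sunglasses_case: Closed hard sunglasses case of plain green plastic, a rounded bar 160 long (its x) x 58 wide (its y) x 42 high, lying flat on the shelf, 110 g. Origin: centre of its underside, z up.
- smartwatch: Silver smartwatch, metal bracelet clasped, lying on its side: a rigid upright oval loop 62 (its x) x 66 (its y), 36 high, 95 g. The watch case is a block 11 thick (x = 20 to 31), 44 long (y = -22 to 22), 36 high, black face looking to +x; the rest is bracelet, 4 thick, also 36 high. The hole in the loop is 47 (x = -27 to 20) x 58. Origin: centre of the loop at its underside, z up.
- key_fob: Steel key fob lying flat, 80 long overall (its x): a slab 58 x 36 wide x 14 thick (x = -40 to 18) with a wire split ring 26 across fixed stiffly to its +x end (flat, up to x = 40). 80 g. Origin: middle of the overall length, at the underside, z up; the middle of the slab is at x = -11.
- chest_front (a point): Middle of the top front edge of the low ash chest that holds the drawer, fixed on the shelf, 340 wide (its y) x 240 deep (its x) x 78 high. Its front faces the robot and the drawer slides out there, to -x of this point. The chest's opening leaves 50 clear above the drawer's floor. x points to the chest's back, y left, z up.
- drawer (a joint): How far the drawer is out: 0 m shut, 0.19 m fully open; starts 0.165 to 0.188 open. About 2 N of friction; stays where left. Inside 208 front to back, floor 18 above the shelf, side walls 34 above the floor, front panel 14 thick with its top 76 above the shelf. Open from above only from the front panel's inner face back for as far as this joint reads; behind that the chest covers it.
- wide_bay (a point): Point on the floor (top surface) of the wide bay (the left one seen from the robot), midway across it, at the front panel's inner face; moves with the drawer. x points to the drawer's back (the closing direction), y left, z up. Inside: x = 0 to 208 (back wall), y = -93 (divider) to 93 (side wall). The divider runs front to back, 6 thick, 26 above the floor.
- narrow_bay (a point): Point on the floor (top surface) of the narrow bay (the right one seen from the robot), midway across it, at the front panel's inner face; moves with the drawer, same axes as the wide bay. Inside: x = 0 to 208 (back wall), y = -55 (side wall) to 55 (divider).
- drawer_pull (a point): Middle of the drawer's steel bar pull (moves with the drawer, same axes as the bays): a horizontal bar 130 long along y and 11 thick, 40 above the shelf, its centre 24 in front of the front panel's outer face. It may be pushed on to shut the drawer.
- paperweight: Round glass paperweight, a dome 80 across and 50 high; leave it. Origin: centre of its underside.
- charging_puck: Black wireless charging puck, 92 across and 12 high; leave it. Origin: centre of its underside.
- polish_tin: Bare metal shoe-polish tin, 74 across and 25 high; leave it. Origin: centre of its underside.
- shoe_brush: Wooden shoe brush, 150 (its x) x 50 x 40 high; leave it. Origin: centre of its underside.
- coin_dish: White ceramic dish, 110 across and 28 high; leave it. Origin: centre of its underside.
Mind the look-alikes: they are no part of the job. Of the things shaped like the sunglasses_case, the green one is meant.

How it is judged:
At the end, for the whole second after the job is handed in: The drawer is shut to 5 mm. In it, at rest: the case in the wide bay (centre within 45 mm of its middle line), the watch and the fob with their centres in the narrow bay, each on the floor (underside at most 15 mm above it) and tilted under 0.3 rad from how it lay (value of joint drawer below 0.005 m and x of sunglasses_case in the frame of wide_bay between 0 and 0.208 m and y of sunglasses_case in the frame of wide_bay between -0.045 and 0.045 m and z of sunglasses_case in the frame of wide_bay between -0.012 and 0.015 m and angle between each of sunglasses_case, smartwatch, key_fob's own z axis and vertical below 0.3 rad and linear speed of each of sunglasses_case, smartwatch, key_fob below 0.02 m/s and x of smartwatch in the frame of narrow_bay between 0 and 0.208 m and y of smartwatch in the frame of narrow_bay between -0.055 and 0.055 m and z of smartwatch in the frame of narrow_bay between -0.012 and 0.015 m and x of key_fob in the frame of narrow_bay between 0 and 0.208 m and y of key_fob in the frame of narrow_bay between -0.055 and 0.055 m and z of key_fob in the frame of narrow_bay between -0.012 and 0.015 m); the robot touches nothing.
It fails at once if another thing on the shelf (paperweight, puck, tin, brush or dish) is moved by more than 30 mm (distance of any of paperweight, charging_puck, polish_tin, shoe_brush, coin_dish from where it was at the start of the episode above 0.03 m).
It fails at once if the case, watch or fob is dropped: it falls free, touching nothing, faster than 0.9 m/s (about 40 mm of fall) ((linear speed of sunglasses_case above 0.9 m/s and contact force between sunglasses_case and anything else below 0.01 N) or (linear speed of smartwatch above 0.9 m/s and contact force between smartwatch and anything else below 0.01 N) or (linear speed of key_fob above 0.9 m/s and contact force between key_fob and anything else below 0.01 N)).
It fails at once if the drawer is slammed: it closes faster than 0.35 m/s (velocity of joint drawer below -0.35 m/s).
It also fails if it takes over 72 s, if anything falls off the work surface, if the arm or the gripper's body presses on something with over 40 N, if the wrist force passes 120 N, or if a joint passes its speed limit or range.

## Working session

There is one attempt and no reset: what is moved stays moved. The work goes in short steps, Python scripts to look and compute and a tool call to move; the robot and the scene stay as the last step left them, time stands still between calls to the robot, and variables do not carry over. Pictures are saved under pics/ and viewed, about 8 in all and at most 12, crops included, and the job is handed in when it is done.

Besides the shell and the picture viewer there is one more tool, called after "Emit:" as name([rows], argument=value, ...), one row to a line, values as JSON. apply_moves: Moves the arm, as the interface text tells. Its arguments: {"type":"object","properties":{"deltas":{"type":"array"},"grip_force":{"type":"number"}},"required":["deltas"]}

```bash
ls; mkdir -p pics
python3 - <<'E'
from plant import robot, viewer, order
import cv2
print(robot.read_state())
for n in ("top","side"):
    im=viewer.read_camera(n); cv2.imwrite(f"pics/{n}0.png",im); print(n,viewer.get_calibration(n))
E
```

```text
pics
{'t': 0.0, 'q': array([-1.27042418e+00,  1.31129654e-01,  1.48924082e+00, -1.87646178e-05,
        1.52301686e+00, -8.53750855e-02]), 'dq': array([ 0.00175792,  0.00012928,  0.00023423, -0.0002978 , -0.00349319,
        0.00057712]), 'joint_torque': array([ 8.64028789e-04, -5.59842467e+01, -4.91760135e+01,  7.67281372e-02,
        3.48886556e-02, -1.61087082e-04]), 'tool_pos': array([ 0.22571522, -0.55568174,  0.4037271 ]), 'orientation': array([-3.08159003e+00, -6.01840296e-01,  3.31546487e-04]), 'force': array([-0.15270939, -0.10324193, -0.88461826]), 'wrist_torque': array([-0.00340034, -0.03716628, -0.00348998]), 'opening': 0.09290768252819673}
top {'fx': 525.8774977829135, 'fy': 525.8774977829135, 'cx': 329.5183997713925, 'cy': 248.25968835816622, 'distortion': array([-0.11838352,  0.        ,  0.        ,  0.        ,  0.        ]), 'R': array([[-0.00630683, -0.99997502,  0.00319005],
       [-0.9956316 ,  0.00598219, -0.09317683],
       [ 0.09315541, -0.00376376, -0.99564447]]), 't': array([-0.15634221,  0.48349639,  1.13462132])}
side {'fx': 608.651691861989, 'fy': 608.651691861989, 'cx': 322.4512489983838, 'cy': 245.62287186355474, 'distortion': array([-0.1686946,  0.       ,  0.       ,  0.       ,  0.       ]), 'R': array([[-0.81211151, -0.5833029 , -0.0152519 ],
       [-0.27921068,  0.41142113, -0.86762552],
       [ 0.51236343, -0.70035018, -0.49698424]]), 't': array([0.32306768, 0.27211621, 1.16043577])}
```

View pics/top0.png

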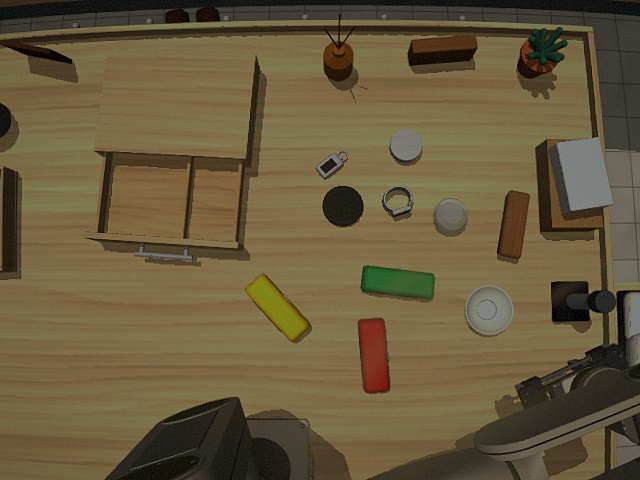

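View pics/side0.png

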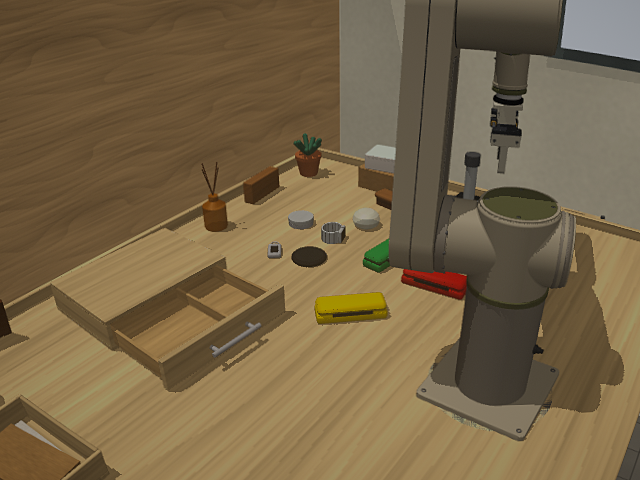

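The top view shows the green case at about (398,282), the watch at (397,201) with its face toward (402,211), and the fob at (331,164) with its ring at (342,157). The drawer's front panel is at about (165,242). I'll enlarge the small things and the drawer to measure them.

```bash
cat > h.py <<'E'
import numpy as np, cv2
from plant import robot, viewer, order
def K(c): return np.array([[c["fx"],0,c["cx"]],[0,c["fy"],c["cy"]],[0,0,1.]])
def p2w(n,uv,z):
    c=viewer.get_calibration(n)
    uv=np.array(uv,float).reshape(-1,1,2)
    d=cv2.undistortPoints(uv,K(c),c["distortion"]).reshape(-1,2)
    d=np.c_[d,np.ones(len(d))]@c["R"]; o=-c["R"].T@c["t"]
    z=np.broadcast_to(z,len(d))
    return o+d*((z-o[2])/d[:,2])[:,None]
def w2p(n,X):
    c=viewer.get_calibration(n)
    return cv2.projectPoints(np.array(X,float).reshape(-1,1,3),cv2.Rodrigues(c["R"])[0],c["t"],K(c),c["distortion"])[0].reshape(-1,2)
E
python3 - <<'E'
from h import *
im=cv2.imread("pics/top0.png")
a=cv2.resize(im[140:225,310:420],None,fx=5,fy=5,interpolation=cv2.INTER_CUBIC)
cv2.imwrite("pics/crop1.png",a)
b=cv2.resize(im[140:270,80:260],None,fx=4.4,fy=4.4,interpolation=cv2.INTER_CUBIC)
cv2.imwrite("pics/crop2.png",b)
hsv=cv2.cvtColor(im,cv2.COLOR_BGR2HSV)
m=cv2.inRange(hsv,(45,100,30),(80,255,255)); m[:255]=0;m[310:]=0
c=max(cv2.findContours(m,0,1)[0],key=cv2.contourArea)
w=p2w("top",c.reshape(-1,2),0.025)
print(cv2.minAreaRect(w[:,:2].astype(np.float32)*1000), cv2.minAreaRect(c))
print(p2w("top",[(397,201),(331,164)],[.036,.014]))
E
```

```text
((409.140380859375, -307.171875), (158.6561279296875, 55.7679328918457), 83.81646728515625) ((397.13861083984375, 281.11383056640625), (72.14019012451172, 25.472949981689453), 5.710593223571777)
[[ 0.58490195 -0.3084963   0.036     ]
 [ 0.67446925 -0.16390179  0.014     ]]
```

View pics/crop1.png

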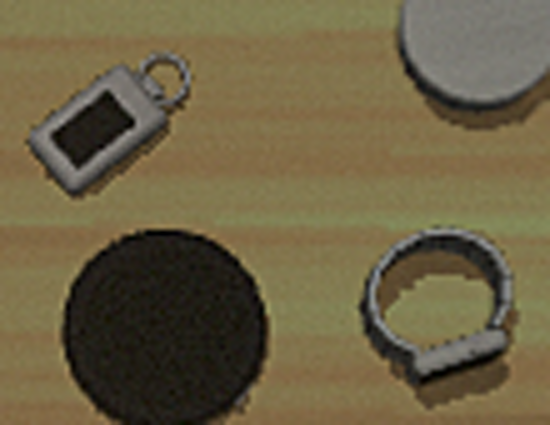

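View pics/crop2.png

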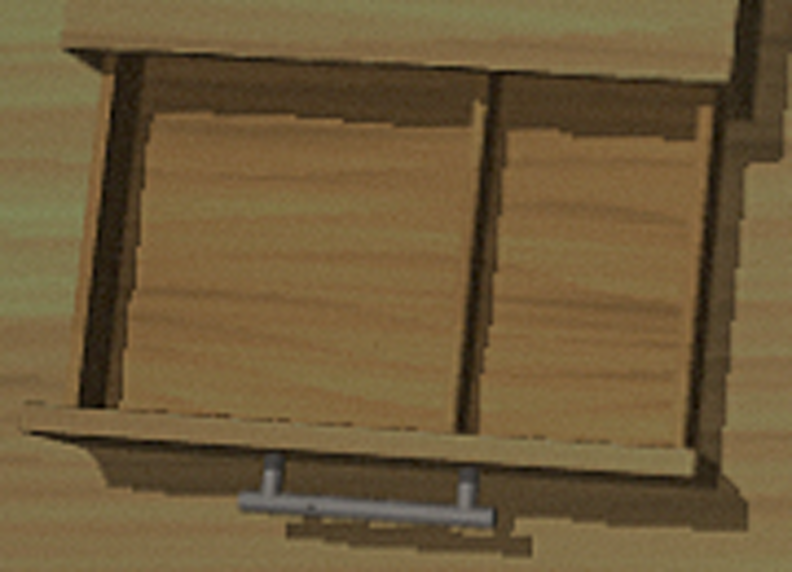

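The crops show the fob's slab corners (crop1) at about (120,65), (168,118), (78,193) and (32,140), with the ring to the upper right. The watch loop runs from (365,300) to (513,295) with its face at the bottom. In crop2 the panel's inner edge is (24,402)-(697,450), the chest edge (63,48)-(728,80) and the pull (240,503)-(495,518). Now I'll convert these to world positions.

Run:
```python
from h import *
np.set_printoptions(precision=4,suppress=True)
c1=lambda p:(np.array(p)+.5)/5-.5+[310,140]
c2=lambda p:(np.array(p)+.5)/4.4-.5+[80,140]
f=p2w("top",c1([(120,65),(168,118),(78,193),(32,140),(187,70)]),.013)
print("fob\n",f[:,:2]); m=f[:4].mean(0); print("slab mid",m,"yaw",np.degrees(np.arctan2(*(f[0]+f[1]-f[2]-f[3])[1::-1])),
 np.linalg.norm(f[0]-f[1]),np.linalg.norm(f[1]-f[2]))
w=p2w("top",c1([(367,300),(513,295),(440,230),(413,357),(500,333),(508,345),(418,372)]),.036)
print("watch\n",w[:,:2]); d=w[4]-w[3]; print("face len",np.linalg.norm(d),"y dir",np.degrees(np.arctan2(d[1],d[0])))
z=[.076]*4+[.078]*2+[.045]*2
d=p2w("top",c2([(24,402),(697,450),(24,432),(693,475),(63,48),(728,80),(240,503),(495,518)]),z)
print("drawer\n",d)
for a,b in((0,1),(4,5),(6,7)):
    v=d[a]-d[b]; print(np.linalg.norm(v),"yaw(y axis-90)",np.degrees(np.arctan2(v[1],v[0]))-90)
print("divider",p2w("top",c2([(462,430),(482,102)]),.044),"rwall",p2w("top",c2([(712,110),(692,440)]),.052))
for n,(x,y) in dict(puck=(343,206),tin=(406,146),dome=(450,216),brush=(514,225),dish=(489,310),yel=(277,307),red=(374,355)).items(): print(n,p2w("top",[(x,y)],.025)[0,:2])
```

```text
fob
 [[ 0.7012 -0.17  ]
 [ 0.6764 -0.1915]
 [ 0.642  -0.1506]
 [ 0.6666 -0.13  ]
 [ 0.6988 -0.2003]]
slab mid [ 0.6716 -0.1605  0.013 ] yaw -49.50006533839 0.03282554848997985 0.05346215980150026
watch
 [[ 0.5881 -0.2776]
 [ 0.5902 -0.3423]
 [ 0.6194 -0.3106]
 [ 0.5627 -0.2974]
 [ 0.5732 -0.3361]
 [ 0.5679 -0.3395]
 [ 0.556  -0.2995]]
face len 0.04009018772430755 y dir -74.72416508422094
drawer
 [[0.5182 0.369  0.076 ]
 [0.4922 0.0337 0.076 ]
 [0.5034 0.3684 0.076 ]
 [0.4802 0.0355 0.076 ]
 [0.696  0.3568 0.078 ]
 [0.6732 0.0207 0.078 ]
 [0.4705 0.2688 0.045 ]
 [0.4624 0.1392 0.045 ]]
0.33634976861268834 yaw(y axis-90) -4.440266302984583
0.336885206388453 yaw(y axis-90) -3.882573536688227
0.12987700899776058 yaw(y axis-90) -3.5762081242470742
divider [[0.5064 0.1569 0.044 ]
 [0.6729 0.151  0.044 ]] rwall [[0.665  0.0326 0.052 ]
 [0.4997 0.0403 0.052 ]]
puck [ 0.5762 -0.1898]
tin [ 0.7129 -0.3332]
dome [ 0.5528 -0.428 ]
brush [ 0.5322 -0.5734]
dish [ 0.3436 -0.5098]
yel [ 0.3544 -0.0441]
red [ 0.2492 -0.2543]
```

Sizes check out: chest width 337 (340), pull 130, slab 53x33, loop 65, drawer out about 0.18. Next I'll fit the chest and drawer pose by least squares.

```bash
cat >> h.py <<'E'
def chest_fit():
    from scipy.optimize import least_squares
    c2=lambda p:(np.array(p)+.5)/4.4-.5+[80,140]
    px=c2([(24,402),(697,450),(63,48),(728,80),(240,503),(495,518),(462,430),(485,102)])
    def model(p):
        x,y,a,q,W=p; L=np.array([(-q,W,.076),(-q,-W,.076),(0,.17,.078),(0,-.17,.078),(-q-.038,.065+.058*0,.0455),(-q-.038,-.065,.0455),(-q,-.041,.044),(-.004,-.041,.044)])
        c,s=np.cos(a),np.sin(a); return np.c_[x+c*L[:,0]-s*L[:,1],y+s*L[:,0]+c*L[:,1],L[:,2]]
    r=least_squares(lambda p:(w2p("top",model(p))-px).ravel(),[.685,.189,-.065,.18,.168],loss="soft_l1")
    return r.x,r.fun.reshape(-1,2)
E
python3 - <<'E'
from h import *
np.set_printoptions(precision=4,suppress=True)
p,r=chest_fit(); print(p,np.degrees(p[2])); print(r)
x,y,a,q,_=p; R=np.array([[np.cos(a),-np.sin(a)],[np.sin(a),np.cos(a)]])
for n,l in dict(wide80=(-q+.08,.058),fob_lower=(-q+.12,-.096),fob_final=(-q+.145,-.096),watch=(-q+.06,-.096),pull=(-q-.038,0)).items(): print(n,[x,y]+R@l)
E
```

```text
[ 0.6835  0.1887 -0.0702  0.1785  0.1681] -4.024343808518305
[[ 0.0501  0.4876]
 [ 0.1078 -0.6516]
 [-0.6475  0.2871]
 [ 0.7254  0.7445]
 [ 0.0081 -0.7004]
 [ 0.0439 -0.2362]
 [-1.5449  1.7767]
 [ 0.6672 -1.6577]]
wide80 [0.5893 0.2534]
fob_lower [0.6183 0.097 ]
fob_final [0.6433 0.0952]
watch [0.5585 0.1012]
pull [0.4675 0.2038]
```

```bash
cat >> h.py <<'E'
from scipy.spatial.transform import Rotation as Ro
def pose(s=None):
    s=s or robot.read_state(); M=Ro.from_rotvec(s["orientation"]).as_matrix()
    return s["tool_pos"]*1000, np.arctan2(M[1,0],M[0,0])
def plan(goals,start=None):
    """goals: (x,y,z mm, theta deg, rows); print rounded rows in tool axes"""
    p,th=pose() if start is None else start
    p=np.array(p,float); print("from",p.round(1),np.degrees(th).round(1), "rows (dx,dy,dz),yaw:")
    for x,y,z,t,n in goals:
        for k in range(n,0,-1):
            d=(np.array([x,y,z])-p)/k; dt=(np.radians(t)-th+np.pi)%(2*np.pi)-np.pi; dt/=k
            c,s_=np.cos(th),np.sin(th)
            l=np.round([c*d[0]+s_*d[1], s_*d[0]-c*d[1], -d[2]],0); yw=round(-dt,3)
            print(l.astype(int).tolist(),yw, end="; ")
            p=p+[c*l[0]+s_*l[1], s_*l[0]-c*l[1], -l[2]]; th-=yw
        print(" ->",p.round(0),np.degrees(th).round(1))
    return p,th
E
python3 - <<'E'
from h import *
plan([(409,-307,300,83.8,8),(409,-307,191,83.8,4)])
E
```

```text
from [ 225.8 -555.7  403.8] 22.1 rows (dx,dy,dz),yaw:
[33, -20, 13] -0.135; [35, -16, 13] -0.135; [37, -11, 13] -0.134; [38, -5, 13] -0.135; [39, 0, 13] -0.134; [38, 5, 13] -0.135; [38, 10, 13] -0.134; [36, 14, 13] -0.135;  -> [ 409. -307.  300.] 83.8
[0, 0, 27] 0.0; [0, 0, 27] 0.0; [0, 0, 27] 0.0; [0, 0, 28] 0.0;  -> [ 409. -307.  191.] 83.8
```

Emit:
apply_moves([
  [93, [33, -20, 13], -0.135],
  [93, [35, -16, 13], -0.135],
  [93, [37, -11, 13], -0.134],
  [93, [38, -5, 13], -0.135],
  [93, [39, 0, 13], -0.134],
], grip_force=25)

```text
t: 0.72
tool_pos: [0.341, -0.3995, 0.3389]
orientation: [-2.708, -1.592, -0.0]
force: [-0.8, -0.5, -0.4]
opening: 0.0932
```

Emit:
apply_moves([
  [93, [38, 5, 13], -0.135],
  [93, [38, 10, 13], -0.134],
  [93, [36, 14, 13], -0.135],
  [93, [0, 0, 0], 0],
  [93, [0, 0, 0], 0],
])

```text
t: 1.35
tool_pos: [0.4089, -0.3071, 0.3008]
orientation: [-2.339, -2.097, 0.001]
force: [0.2, -0.2, -0.1]
opening: 0.093
```

Run:
```python
from h import *
plan([(409,-307,191,83.8,4)])
cv2.imwrite("pics/side1.png",viewer.read_camera("side"))
im=viewer.read_camera("top");cv2.imwrite("pics/top1.png",im)
```

```text
from [ 408.9 -307.1  300.8] 83.8 rows (dx,dy,dz),yaw:
[0, 0, 27] -0.0; [0, 0, 28] -0.0; [0, 0, 27] -0.0; [0, 0, 28] -0.001;  -> [ 409. -307.  191.] 83.8
```

Emit:
apply_moves([
  [93, [0, 0, 40], 0],
  [93, [0, 0, 40], 0],
  [93, [0, 0, 29], 0],
  [93, [0, 0, 0], 0],
  [50, [0, 0, 0], 0],
])

```text
t: 2.08
tool_pos: [0.4093, -0.3078, 0.1932]
orientation: [2.338, 2.096, 0.0]
force: [1.2, 0.2, 0.4]
opening: 0.0872
```

Emit:
apply_moves([
  [50, [0, 0, 0], 0],
  [50, [0, 0, 0], 0],
  [50, [0, 0, 0], 0],
])

```text
t: 2.45
tool_pos: [0.4092, -0.307, 0.1924]
orientation: [2.337, 2.098, -0.0]
force: [1.7, -0.4, 8.7]
opening: 0.0578
```

Emit:
apply_moves([
  [50, [0, 0, -15], 0],
  [50, [0, 0, -25], 0],
  [50, [0, 0, -40], 0],
  [50, [0, 0, -50], 0],
  [50, [0, 0, 0], 0],
])

```text
t: 3.08
tool_pos: [0.4104, -0.3079, 0.3278]
orientation: [2.331, 2.092, 0.001]
force: [-0.3, -0.0, -0.9]
opening: 0.0576
```

Run:
```python
from h import *
plan([(589,253,320,86,15)])
cv2.imwrite("pics/side2.png",cv2.resize(viewer.read_camera("side")[130:350,280:500],None,fx=2.5,fy=2.5))
```

```text
from [ 410.4 -307.9  327.8] 83.8 rows (dx,dy,dz),yaw:
[38, 8, 1] -0.003; [38, 8, 0] -0.002; [38, 8, 1] -0.003; [39, 8, 0] -0.002; [38, 8, 1] -0.003; [38, 8, 0] -0.002; [38, 8, 1] -0.003; [39, 9, 0] -0.002; [38, 9, 1] -0.003; [39, 9, 0] -0.002; [38, 9, 1] -0.003; [38, 9, 0] -0.002; [39, 9, 1] -0.003; [38, 9, 0] -0.002; [39, 8, 1] -0.003;  -> [589. 253. 320.] 86.0
```

View pics/side2.png

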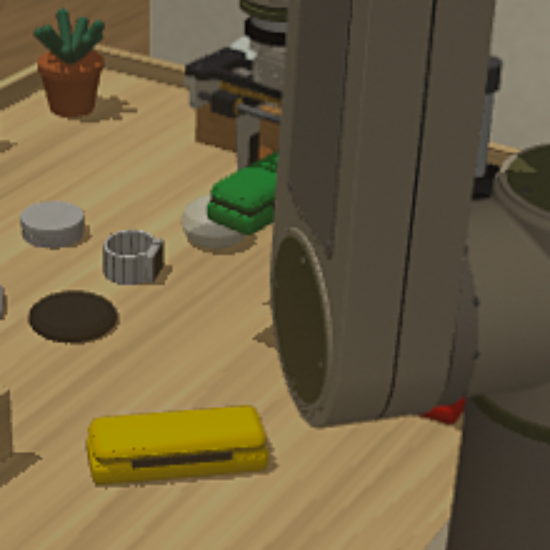

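The crop shows the green case lifted at (245,195), hanging level in the gripper. The force of about -0.9 N matches 110 g. I'll carry it over to the drawer.

Emit:
apply_moves([
  [50, [30, 8, 1], 0],
  [50, [40, 8, 0], 0],
  [50, [46, 8, 1], 0],
  [50, [46, 8, 0], 0],
  [50, [46, 8, 1], 0],
])

```text
t: 3.75
tool_pos: [0.4708, -0.1026, 0.3172]
orientation: [-2.337, -2.097, 0.002]
force: [0.4, 0.4, -1.1]
opening: 0.0576
```

Emit:
apply_moves([
  [50, [46, 10, 1], -0.01],
  [50, [46, 10, 1], -0.01],
  [50, [46, 10, 1], -0.01],
  [50, [46, 10, 1], -0.01],
  [50, [46, 10, 1], 0],
])

```text
t: 4.38
tool_pos: [0.5408, 0.1219, 0.312]
orientation: [-2.294, -2.144, 0.004]
force: [0.3, 0.6, -1.0]
opening: 0.0579
```

Emit:
apply_moves([
  [50, [46, 10, 0], 0],
  [50, [40, 10, 0], 0],
  [50, [30, 10, 0], 0],
  [50, [15, 6, 0], 0],
  [50, [0, 0, 0], 0],
])

```text
t: 5.0
tool_pos: [0.5859, 0.2488, 0.3125]
orientation: [-2.294, -2.145, 0.003]
force: [-0.5, -0.6, -0.1]
opening: 0.0579
```

Run:
```python
from h import *
plan([(589,253,320,86,1),(589,253,212,86,4)])
im=viewer.read_camera("top")
```

```text
from [585.9 248.8 312.5] 86.2 rows (dx,dy,dz),yaw:
[4, 3, -7] 0.003;  -> [589. 253. 320.] 86.0
[0, 0, 27] -0.0; [0, 0, 27] -0.0; [0, 0, 27] -0.0; [0, 0, 27] -0.0;  -> [589. 253. 212.] 86.0
```

Emit:
apply_moves([
  [50, [4, 3, 0], 0],
  [50, [0, 0, 25], 0],
  [50, [0, 0, 30], 0],
  [50, [0, 0, 25], 0],
  [50, [0, 0, 0], 0],
])

```text
t: 5.68
tool_pos: [0.5882, 0.2512, 0.2312]
orientation: [-2.295, -2.142, 0.007]
force: [-0.5, 0.1, -1.5]
opening: 0.0575
```

Run:
```python
from h import *
plan([(589,253,212,86,2)])
im=viewer.read_camera("top"); cv2.imwrite("pics/t3.png",cv2.resize(im[120:280,70:270],None,fx=3.5,fy=3.5,interpolation=cv2.INTER_CUBIC))
```

```text
from [588.2 251.2 231.2] 86.0 rows (dx,dy,dz),yaw:
[1, 0, 10] 0.0; [1, 1, 9] 0.001;  -> [589. 253. 212.] 86.0
```

View pics/t3.png

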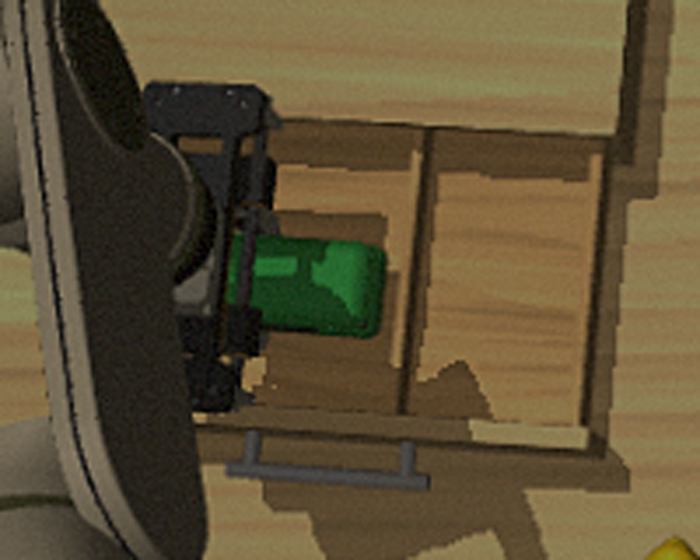

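Run:
```python
from h import *
a=-.0702;R=np.array([[np.cos(a),-np.sin(a)],[np.sin(a),np.cos(a)]])
c=lambda p:(np.array(p)+.5)/3.5-.5+[70,120]
for p,z in(((386,290),.06),((388,290),.055),((404,330),.044),((413,200),.044),((405,330),.044),((583,300),.052)):
    w=p2w("top",c([p]),z)[0]; print(p,w.round(4),"local",(R.T@(w[:2]-[.6835,.1887])).round(4))
```

```text
(386, 290) [0.5807 0.1646 0.06  ] local [-0.1009 -0.0312]
(388, 290) [0.5816 0.1648 0.055 ] local [-0.1   -0.031]
(404, 330) [0.5581 0.1571 0.044 ] local [-0.1229 -0.0404]
(413, 200) [0.6412 0.1535 0.044 ] local [-0.0398 -0.0381]
(405, 330) [0.5581 0.1564 0.044 ] local [-0.1229 -0.041 ]
(583, 300) [0.5745 0.0427 0.052 ] local [-0.0985 -0.1533]
```

The case's right end, measured at the divider, has only a 4 mm gap. I'll shift it 8 mm left to centre it before lowering.

Emit:
apply_moves([
  [50, [9, 1, 0], 0],
  [50, [0, 0, 8], 0],
  [50, [0, 0, 7], 0],
  [50, [0, 0, 4], 0],
  [50, [0, 0, 0], 0],
])

```text
t: 6.35
tool_pos: [0.5906, 0.2611, 0.2139]
orientation: [-2.295, -2.144, 0.002]
force: [-0.3, -0.2, -1.0]
opening: 0.0576
```

Emit:
apply_moves([
  [50, [0, 0, 2], 0],
  [50, [0, 0, 1], 0],
  [50, [0, 0, 0], 0],
])

```text
t: 6.72
tool_pos: [0.591, 0.2613, 0.2118]
orientation: [-2.296, -2.145, -0.0]
force: [0.1, 0.5, -1.3]
opening: 0.058
```

Emit:
apply_moves([
  [50, [0, 0, 1], 0],
  [50, [0, 0, 1], 0],
  [50, [0, 0, 1], 0],
  [50, [0, 0, 0], 0],
])

```text
t: 7.22
tool_pos: [0.5916, 0.2613, 0.2105]
orientation: [2.295, 2.144, 0.003]
force: [-1.2, -2.1, 9.1]
opening: 0.0582
```

Emit:
apply_moves([
  [78, [0, 0, 0], 0],
  [78, [0, 0, 0], 0],
  [78, [0, 0, 0], 0],
  [78, [0, 0, -20], 0],
  [78, [0, 0, -40], 0],
])

```text
t: 7.85
tool_pos: [0.5901, 0.261, 0.2683]
orientation: [-2.295, -2.144, 0.005]
force: [0.4, 0.4, -0.1]
opening: 0.0781
```

Emit:
apply_moves([
  [78, [0, 0, -40], 0],
  [78, [0, 0, -10], 0],
  [78, [0, 0, 0], 0],
])

```text
t: 8.22
tool_pos: [0.5912, 0.2614, 0.3201]
orientation: [2.295, 2.144, 0.003]
force: [-0.1, 0.0, -0.3]
opening: 0.0784
```

Run:
```python
from h import *
plan([(671.6,-160.5,300,130.5,10)])
im=viewer.read_camera("side");cv2.imwrite("pics/s4.png",cv2.resize(im[200:400,40:310],None,fx=2.8,fy=2.8))
```

```text
from [591.2 261.4 320.1] 86.1 rows (dx,dy,dz),yaw:
[-42, 11, 2] -0.077; [-42, 8, 2] -0.078; [-43, 4, 2] -0.077; [-43, 1, 2] -0.078; [-43, -2, 2] -0.077; [-42, -6, 2] -0.078; [-42, -9, 2] -0.077; [-41, -12, 2] -0.078; [-40, -15, 2] -0.077; [-39, -18, 2] -0.078;  -> [ 672. -160.  300.] 130.5
```

View pics/s4.png

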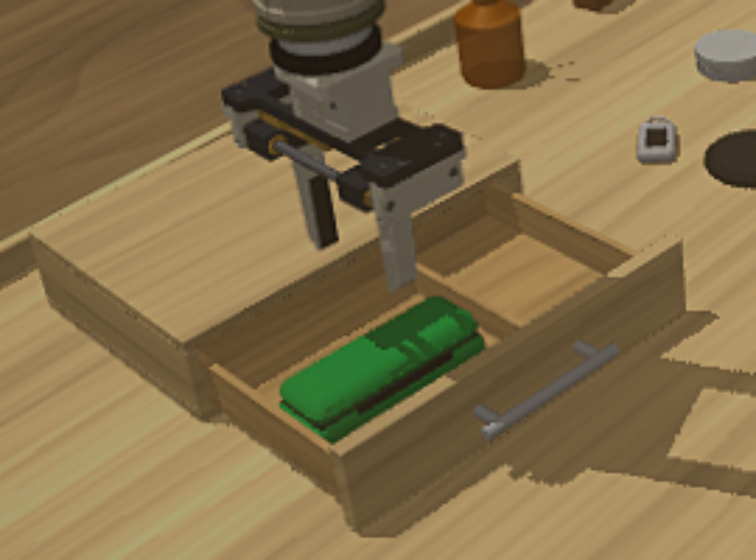

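The green case lies flat in the wide bay, around (380,360) in the crop, clear of the divider. Next I'll go to the fob, with the fingers at 58.

Emit:
apply_moves([
  [58, [-42, 11, 2], -0.077],
  [58, [-42, 8, 2], -0.078],
  [58, [-43, 4, 2], -0.077],
  [58, [-43, 1, 2], -0.078],
  [58, [-43, -2, 2], -0.077],
])

```text
t: 8.9
tool_pos: [0.6308, 0.0484, 0.3061]
orientation: [-1.835, -2.546, 0.004]
force: [0.2, -0.4, 0.1]
opening: 0.0576
```

Emit:
apply_moves([
  [58, [-42, -6, 2], -0.078],
  [58, [-42, -9, 2], -0.077],
  [58, [-41, -12, 2], -0.078],
  [58, [-40, -15, 2], -0.077],
  [58, [-39, -18, 2], -0.078],
])

```text
t: 9.52
tool_pos: [0.671, -0.1614, 0.2959]
orientation: [-1.31, -2.851, 0.001]
force: [0.7, -0.0, -0.0]
opening: 0.058
```

Emit:
apply_moves([
  [58, [0, 0, 30], 0],
  [58, [0, 0, 30], 0],
  [58, [0, 0, 0], 0],
])

```text
t: 9.9
tool_pos: [0.6692, -0.1597, 0.2328]
orientation: [-1.311, -2.844, 0.002]
force: [-0.5, 0.2, -0.1]
opening: 0.0576
```

Run:
```python
from h import *
plan([(671.6,-160.5,189,130.5,2)])
cv2.imwrite("pics/s5.png",cv2.resize(viewer.read_camera("side")[180:290,210:370],None,fx=4.5,fy=4.5,interpolation=cv2.INTER_CUBIC))
```

```text
from [ 669.2 -159.7  232.8] 130.5 rows (dx,dy,dz),yaw:
[-1, 1, 22] -0.0; [-1, 0, 22] -0.0;  -> [ 671. -161.  189.] 130.5
```

View pics/s5.png

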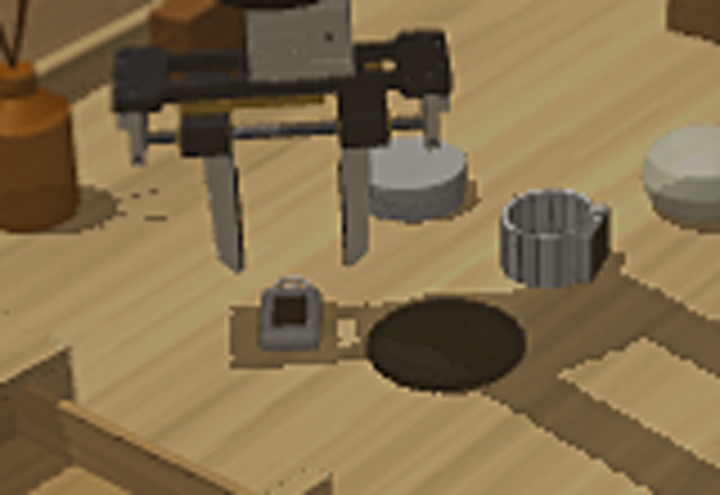

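The fingers straddle the fob at (290,315) and clear the puck. I'll descend and grip.

Emit:
apply_moves([
  [58, [-1, 1, 22], 0],
  [58, [-1, 0, 20], 0],
  [58, [0, 0, 3], 0],
  [58, [0, 0, 0], 0],
  [28, [0, 0, 0], 0],
])

```text
t: 10.58
tool_pos: [0.6741, -0.1613, 0.1947]
orientation: [1.314, 2.852, 0.0]
force: [0.9, -0.1, 0.7]
opening: 0.0521
```

Emit:
apply_moves([
  [28, [0, 0, 0], 0],
  [28, [0, 0, 0], 0],
  [28, [0, 0, 0], 0],
])

```text
t: 10.95
tool_pos: [0.6739, -0.1612, 0.1945]
orientation: [1.315, 2.852, 0.0]
force: [-0.6, -0.1, 3.4]
opening: 0.0356
```

The tip sits 8 mm up, so only about 6 mm of the slab is held. I'll regrip deeper.

Emit:
apply_moves([
  [46, [0, 0, 0], 0],
  [46, [0, 0, 0], 0],
  [46, [0, 0, 3], 0],
  [46, [0, 0, 3], 0],
  [46, [0, 0, 0], 0],
])

```text
t: 11.58
tool_pos: [0.6734, -0.161, 0.187]
orientation: [-1.315, -2.852, 0.0]
force: [-0.3, 0.0, -0.4]
opening: 0.0458
```

Emit:
apply_moves([
  [28, [0, 0, 0], 0],
  [28, [0, 0, 0], 0],
  [28, [0, 0, 0], 0],
  [28, [0, 0, 0], 0],
])

```text
t: 12.08
tool_pos: [0.6737, -0.1611, 0.1878]
orientation: [1.315, 2.853, 0.0]
force: [0.4, 0.7, -0.8]
opening: 0.0357
```

Emit:
apply_moves([
  [28, [0, 0, -15], 0],
  [28, [0, 0, -30], 0],
  [28, [0, 0, -40], 0],
  [28, [0, 0, -30], 0],
  [28, [0, 0, 0], 0],
])

```text
t: 12.7
tool_pos: [0.6749, -0.1615, 0.3078]
orientation: [1.312, 2.846, 0.002]
force: [0.1, 0.2, -1.6]
opening: 0.0359
```

Run:
```python
from h import *
plan([(618.3,97,300,176,8)])
cv2.imwrite("pics/s6.png",cv2.resize(viewer.read_camera("side")[150:260,190:350],None,fx=4.5,fy=4.5,interpolation=cv2.INTER_CUBIC))
```

```text
from [ 674.9 -161.5  307.8] 130.5 rows (dx,dy,dz),yaw:
[29, 16, 1] -0.099; [28, 18, 1] -0.099; [25, 21, 1] -0.099; [23, 23, 1] -0.099; [21, 26, 1] -0.099; [18, 28, 1] -0.1; [16, 29, 1] -0.099; [12, 31, 1] -0.1;  -> [619.  97. 300.] 176.0
```

View pics/s6.png

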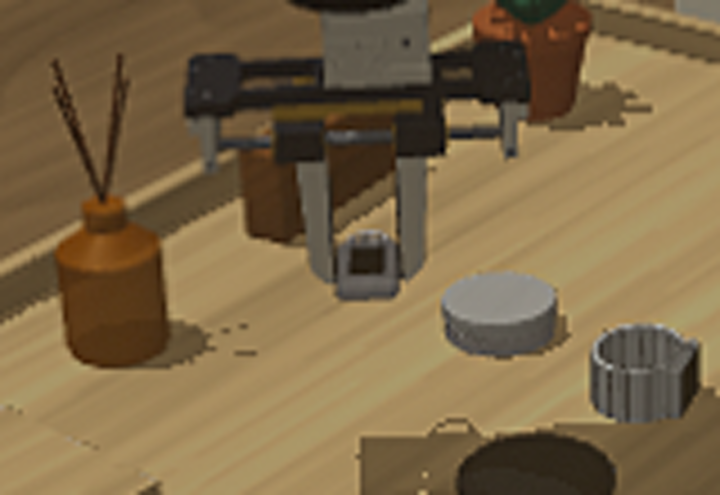

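Fob at (367,270) is gripped level. Carrying it to the narrow bay.

Emit:
apply_moves([
  [28, [29, 16, 1], -0.099],
  [28, [28, 18, 1], -0.099],
  [28, [25, 21, 1], -0.099],
  [28, [23, 23, 1], -0.099],
  [28, [21, 26, 1], -0.099],
])

```text
t: 13.38
tool_pos: [0.6374, 0.0011, 0.2953]
orientation: [-0.571, -3.086, 0.001]
force: [-0.2, -0.2, -0.3]
opening: 0.0359
```

Emit:
apply_moves([
  [28, [18, 28, 1], -0.1],
  [28, [16, 29, 1], -0.099],
  [28, [15, 31, 1], -0.1],
  [28, [0, 0, 0], 0],
  [28, [0, 0, 0], 0],
])

```text
t: 14.0
tool_pos: [0.6141, 0.0977, 0.2934]
orientation: [-0.111, -3.138, 0.001]
force: [-0.4, -0.3, -0.4]
opening: 0.0358
```

Run:
```python
from h import *
plan([(615.5,97.2,230,176,3),(615.5,97.2,209,176,2)])
```

```text
from [614.1  97.7 293.4] 176.0 rows (dx,dy,dz),yaw:
[0, 0, 21] -0.0; [-1, 0, 21] -0.0; [0, 0, 21] -0.001;  -> [615.  98. 230.] 176.0
[0, 0, 11] 0.0; [0, 0, 10] 0.0;  -> [615.  98. 209.] 176.0
```

Emit:
apply_moves([
  [28, [0, 0, 21], 0],
  [28, [-1, 0, 21], 0],
  [28, [0, 0, 21], 0],
  [28, [0, 0, 12], 0],
  [28, [0, 0, 0], 0],
])

```text
t: 14.62
tool_pos: [0.6148, 0.0978, 0.2179]
orientation: [-0.11, -3.137, 0.0]
force: [-0.1, -0.1, -0.3]
opening: 0.0359
```

Run:
```python
from h import *
print(pose(),robot.read_state()["force"])
im=viewer.read_camera("top");cv2.imwrite("pics/t7.png",cv2.resize(im[140:270,130:270],None,fx=4.4,fy=4.4,interpolation=cv2.INTER_CUBIC))
```

```text
(array([614.83526848,  97.78808935, 217.87878942]), np.float64(3.0716264217274123)) [-0.11093515 -0.06162342 -0.29835128]
```

View pics/t7.png

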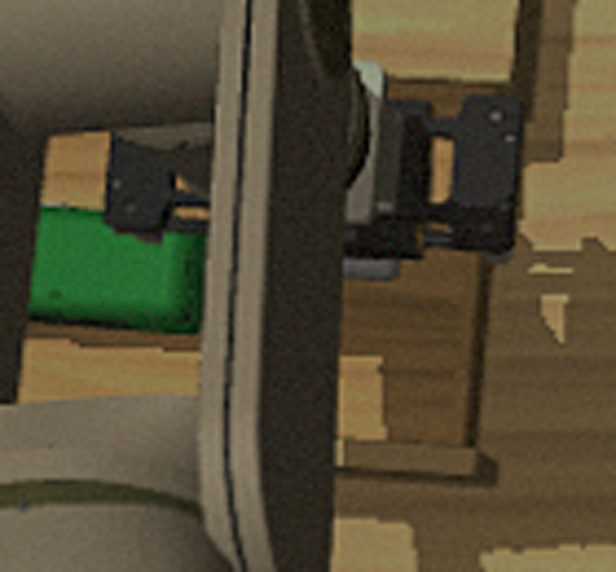

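The fob shows at (370,268) over the narrow bay's floor, about mid-width. I'll lower it, slide it back 27 mm just above the floor, then set it down.

Emit:
apply_moves([
  [28, [0, 0, 5], 0],
  [28, [0, 0, 4], 0],
  [28, [-10, 0, 0], 0],
  [28, [-12, 0, 0], 0],
  [28, [-6, 0, 0], 0],
])

```text
t: 15.3
tool_pos: [0.6447, 0.0958, 0.2111]
orientation: [0.11, 3.139, 0.0]
force: [-0.2, -0.3, -0.9]
opening: 0.0359
```

Emit:
apply_moves([
  [28, [0, 0, 1], 0],
  [28, [0, 0, 1], 0],
  [28, [0, 0, 1], 0],
  [28, [0, 0, 0], 0],
])

```text
t: 15.8
tool_pos: [0.6432, 0.096, 0.2075]
orientation: [-0.109, -3.139, 0.0]
force: [0.5, 0.3, -0.6]
opening: 0.0356
```

Emit:
apply_moves([
  [28, [0, 0, 1], 0],
  [28, [0, 0, 1], 0],
  [28, [0, 0, 0], 0],
])

```text
t: 16.18
tool_pos: [0.6434, 0.096, 0.2058]
orientation: [0.11, 3.14, 0.0]
force: [-0.7, -0.3, -1.3]
opening: 0.0356
```

Emit:
apply_moves([
  [28, [0, 0, 1], 0],
  [28, [0, 0, 1], 0],
  [28, [0, 0, 0], 0],
])

```text
t: 16.55
tool_pos: [0.6443, 0.0959, 0.2057]
orientation: [0.11, 3.137, 0.0]
force: [-1.5, -0.5, 7.6]
opening: 0.0356
```

Contact. Releasing, rising, and planning the way to the watch.

Emit:
apply_moves([
  [50, [0, 0, 0], 0],
  [50, [0, 0, 0], 0],
  [50, [0, 0, 0], 0],
  [50, [0, 0, -20], 0],
  [50, [0, 0, -40], 0],
])

```text
t: 17.18
tool_pos: [0.6422, 0.0957, 0.2624]
orientation: [-0.11, -3.134, 0.002]
force: [0.9, 0.6, -0.4]
opening: 0.0501
```

Emit:
apply_moves([
  [50, [0, 0, -40], 0],
  [50, [0, 0, 0], 0],
])

```text
t: 17.42
tool_pos: [0.6449, 0.0959, 0.3096]
orientation: [0.109, 3.132, 0.001]
force: [-0.2, -0.6, -0.5]
opening: 0.05
```

Run:
```python
from h import *
plan([(590,-311,300,105.3,10)])
```

```text
from [644.9  95.9 309.6] 176.0 rows (dx,dy,dz),yaw:
[3, -41, 1] 0.123; [-2, -41, 1] 0.123; [-8, -40, 1] 0.123; [-12, -39, 1] 0.124; [-17, -37, 1] 0.123; [-22, -35, 1] 0.124; [-26, -32, 1] 0.123; [-29, -29, 1] 0.124; [-33, -25, 1] 0.123; [-36, -20, 1] 0.124;  -> [ 591. -311.  300.] 105.3
```

Emit:
apply_moves([
  [50, [3, -41, 1], 0.123],
  [70, [-2, -41, 1], 0.123],
  [93, [-8, -40, 1], 0.123],
  [93, [-12, -39, 1], 0.124],
  [93, [-17, -37, 1], 0.123],
])

```text
t: 18.05
tool_pos: [0.615, -0.1079, 0.298]
orientation: [-1.062, -2.955, 0.001]
force: [0.3, 0.5, -0.4]
opening: 0.0853
```

Emit:
apply_moves([
  [93, [-22, -35, 1], 0.124],
  [93, [-26, -32, 1], 0.123],
  [93, [-29, -29, 1], 0.124],
  [93, [-33, -25, 1], 0.123],
  [93, [-36, -20, 1], 0.124],
])

```text
t: 18.68
tool_pos: [0.5882, -0.3123, 0.2929]
orientation: [-1.91, -2.492, 0.001]
force: [0.6, -0.1, 0.3]
opening: 0.0932
```

Emit:
apply_moves([
  [93, [0, 0, 20], 0],
  [93, [0, 0, 30], 0],
  [93, [0, 0, 0], 0],
])

```text
t: 19.05
tool_pos: [0.5874, -0.3092, 0.2391]
orientation: [-1.899, -2.492, 0.001]
force: [-0.6, 0.7, 0.0]
opening: 0.093
```

Run:
```python
from h import *
plan([(590,-311,190,105.3,3)])
a=cv2.resize(viewer.read_camera("side")[190:260,280:380],None,fx=4,fy=4,interpolation=cv2.INTER_CUBIC)
b=cv2.resize(viewer.read_camera("top")[170:240,340:440],None,fx=4,fy=4,interpolation=cv2.INTER_CUBIC)
c=cv2.resize(viewer.read_camera("top")[140:260,90:250],None,fx=2.5,fy=2.5,interpolation=cv2.INTER_CUBIC)
d=cv2.resize(viewer.read_camera("side")[240:390,110:290],None,fx=2.2,fy=2.2,interpolation=cv2.INTER_CUBIC)[:300]
e=np.zeros((580+20,800,3),np.uint8); e[:280,:400]=a; e[:280,400:]=b; e[280:580,:400]=c; e[280:580,400:796]=d[:300]
cv2.imwrite("pics/m8.png",e)
```

```text
from [ 587.4 -309.2  239.1] 105.4 rows (dx,dy,dz),yaw:
[-1, 1, 16] 0.0; [-1, 1, 17] 0.001; [0, 0, 16] 0.0;  -> [ 590. -311.  190.] 105.3
```

View pics/m8.png

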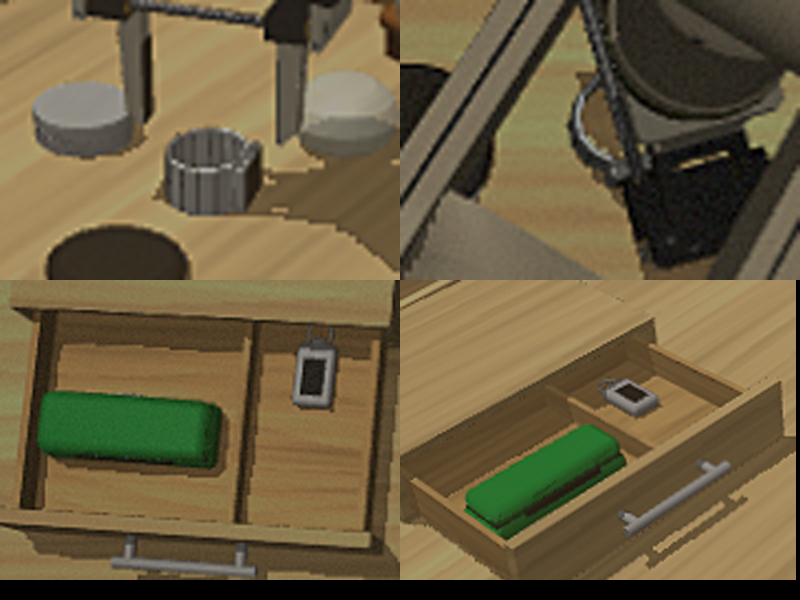

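The fob lies flat in the narrow bay with its ring under the chest. The case is flat in the wide bay, and the fingers straddle the watch at (210,170). Descending to grip it.

Emit:
apply_moves([
  [93, [-1, 1, 18], 0],
  [93, [-1, 1, 18], 0],
  [93, [0, 0, 14], 0],
  [93, [0, 0, 0], 0],
  [54, [0, 0, 0], 0],
])

```text
t: 19.88
tool_pos: [0.5916, -0.3125, 0.1938]
orientation: [1.906, 2.497, 0.0]
force: [0.0, -0.6, -0.8]
opening: 0.087
```

Emit:
apply_moves([
  [54, [0, 0, 0], 0],
  [54, [0, 0, 0], 0],
  [54, [0, 0, 0], 0],
  [54, [0, 0, 0], 0],
])

```text
t: 20.38
tool_pos: [0.5917, -0.3126, 0.1944]
orientation: [1.905, 2.497, -0.0]
force: [-1.2, -0.0, 4.1]
opening: 0.0613
```

Run:
```python
from h import *
a=-.0702;R=np.array([[np.cos(a),-np.sin(a)],[np.sin(a),np.cos(a)]])
for p in((313,126),(294,124),(328,128)):
    w=p2w("top",[(np.array(p)+.5)/2.5-.5+[90,140]],.027)[0]; l=R.T@(w[:2]-[.6835,.1887]); print("fob front, bay x,y",(l+[.1785,.096]).round(4))
```

```text
fob front, bay x,y [ 0.1157 -0.0018]
fob front, bay x,y [0.1165 0.0155]
fob front, bay x,y [ 0.1147 -0.0155]
```

Emit:
apply_moves([
  [54, [0, 0, -15], 0],
  [54, [0, 0, -30], 0],
  [54, [0, 0, -40], 0],
  [54, [0, 0, -30], 0],
  [54, [0, 0, 0], 0],
])

```text
t: 21.0
tool_pos: [0.5926, -0.313, 0.3134]
orientation: [1.902, 2.492, 0.001]
force: [0.4, -0.2, -0.9]
opening: 0.0618
```

Run:
```python
from h import *
print(robot.read_state()["force"],robot.read_state()["opening"]); plan([(556.5,101.3,310,86,10)])
cv2.imwrite("pics/s9.png",viewer.read_camera("side"))
```

```text
[ 0.42492533 -0.23475844 -0.91844771] 0.06182209039989732
from [ 592.6 -313.   313.4] 105.3 rows (dx,dy,dz),yaw:
[41, 7, 0] 0.034; [41, 6, 0] 0.034; [41, 5, 0] 0.034; [42, 3, 0] 0.034; [42, 2, 1] 0.033; [41, 1, 0] 0.034; [42, -1, 1] 0.033; [41, -2, 0] 0.034; [41, -4, 1] 0.033; [42, -5, 0] 0.034;  -> [557. 101. 310.] 86.0
```

Emit:
apply_moves([
  [54, [41, 7, 0], 0.034],
  [54, [41, 6, 0], 0.034],
  [54, [41, 5, 0], 0.034],
  [54, [42, 3, 0], 0.034],
  [54, [42, 2, 0], 0.033],
])

```text
t: 21.68
tool_pos: [0.5721, -0.1033, 0.3065]
orientation: [-2.109, -2.324, 0.002]
force: [-0.5, -0.2, -1.0]
opening: 0.0618
```

Emit:
apply_moves([
  [54, [41, 1, 0], 0.034],
  [54, [42, -1, 0], 0.033],
  [54, [41, -2, 0], 0.034],
  [54, [41, -4, 0], 0.033],
  [54, [42, -5, 0], 0.034],
])

```text
t: 22.3
tool_pos: [0.5548, 0.1033, 0.3066]
orientation: [-2.298, -2.14, 0.004]
force: [-0.1, 0.1, -1.5]
opening: 0.0614
```

Emit:
apply_moves([
  [54, [0, 0, 20], 0],
  [54, [0, 0, 20], 0],
  [54, [0, 0, 0], 0],
])

```text
t: 22.68
tool_pos: [0.5544, 0.1009, 0.2648]
orientation: [-2.296, -2.139, 0.008]
force: [0.2, -0.1, -1.2]
opening: 0.0616
```

Run:
```python
from h import *
print(robot.read_state()["force"]); plan([(556.5,101.3,220,86,3)])
a=cv2.resize(viewer.read_camera("side")[230:390,100:300],None,fx=3.5,fy=3.5,interpolation=cv2.INTER_CUBIC)
cv2.imwrite("pics/s10.png",a); cv2.imwrite("pics/t10.png",viewer.read_camera("top"))
```

```text
[ 0.23227218 -0.06868717 -1.24287667]
from [554.4 100.9 264.8] 85.9 rows (dx,dy,dz),yaw:
[0, 1, 15] -0.0; [0, 1, 15] -0.001; [1, 0, 15] -0.0;  -> [556. 102. 220.] 86.0
```

View pics/s10.png

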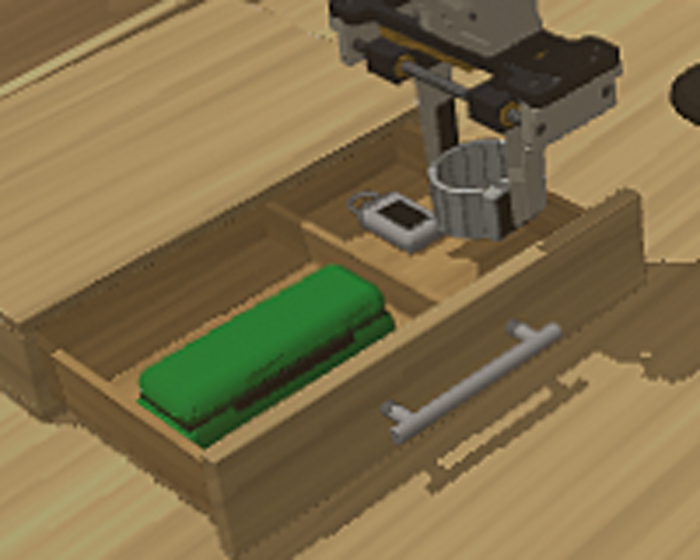

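The watch hangs upright over the narrow bay at (475,190), in front of the fob. Lowering.

Emit:
apply_moves([
  [54, [0, 2, 16], 0],
  [54, [0, 0, 16], 0],
  [54, [0, 0, 12], 0],
  [54, [0, 0, 3], 0],
  [54, [0, 0, 0], 0],
])

```text
t: 23.4
tool_pos: [0.5578, 0.102, 0.2215]
orientation: [-2.297, -2.142, 0.001]
force: [-0.1, 0.0, -1.0]
opening: 0.0615
```

Run:
```python
from h import *
print(robot.read_state()["force"]); plan([(556.5,101.3,213,86,3)])
```

```text
[-0.12570802  0.01167736 -1.00178598]
from [557.8 102.  221.5] 86.0 rows (dx,dy,dz),yaw:
[0, 0, 3] -0.0; [0, -1, 3] -0.0; [-1, 0, 2] -0.0;  -> [557. 101. 213.] 86.0
```

Emit:
apply_moves([
  [54, [0, 0, 3], 0],
  [54, [0, -1, 3], 0],
  [54, [0, 0, 2], 0],
  [54, [0, 0, 1], 0],
  [54, [0, 0, 0], 0],
])

```text
t: 24.02
tool_pos: [0.5568, 0.102, 0.2127]
orientation: [-2.298, -2.142, 0.0]
force: [-0.6, -0.1, -0.9]
opening: 0.0615
```

Emit:
apply_moves([
  [54, [0, 0, 1], 0],
  [54, [0, 0, 1], 0],
  [54, [0, 0, 0], 0],
])

```text
t: 24.4
tool_pos: [0.5577, 0.102, 0.2123]
orientation: [2.297, 2.141, 0.003]
force: [-1.7, -0.8, 7.6]
opening: 0.0615
```

Contact at the expected height. Releasing, rising, and planning the approach to the pull.

Emit:
apply_moves([
  [67, [0, 0, 0], 0],
  [67, [0, 0, 0], 0],
  [67, [0, 0, 0], 0],
  [67, [0, 0, -15], 0],
  [67, [0, 0, -30], 0],
])

```text
t: 25.02
tool_pos: [0.5562, 0.1019, 0.2556]
orientation: [-2.297, -2.141, 0.004]
force: [0.2, -1.0, 0.2]
opening: 0.0674
```

Emit:
apply_moves([
  [67, [0, 0, -40], 0],
  [40, [0, 0, -10], 0],
  [0, [0, 0, 0], 0],
])

```text
t: 25.4
tool_pos: [0.5572, 0.102, 0.3068]
orientation: [2.297, 2.142, 0.003]
force: [0.1, -0.1, 0.2]
opening: 0.0518
```

Run:
```python
from h import *
print(robot.read_state()["force"]); plan([(428,206.5,300,86,5),(428,206.5,208,86,4)])
```

```text
[ 0.0702637  -0.08338202  0.21226585]
from [557.2 102.  306.8] 86.0 rows (dx,dy,dz),yaw:
[19, -27, 1] -0.0; [19, -27, 1] -0.0; [19, -27, 2] -0.0; [19, -28, 1] -0.0; [19, -27, 2] -0.0;  -> [428. 206. 300.] 86.0
[0, 0, 23] -0.0; [0, 0, 23] -0.0; [0, 0, 23] -0.0; [0, 0, 23] -0.0;  -> [428. 206. 208.] 86.0
```

Emit:
apply_moves([
  [0, [19, -27, 1], 0],
  [0, [19, -27, 1], 0],
  [0, [19, -27, 2], 0],
  [0, [19, -28, 1], 0],
  [0, [19, -27, 2], 0],
])

```text
t: 26.02
tool_pos: [0.4262, 0.2066, 0.2968]
orientation: [-2.297, -2.141, 0.004]
force: [-0.3, 1.4, 0.3]
opening: 0.0025
```

Emit:
apply_moves([
  [0, [0, 0, 23], 0],
  [0, [0, 0, 23], 0],
  [0, [0, 0, 23], 0],
  [0, [0, 0, 20], 0],
  [0, [0, 0, 0], 0],
])

```text
t: 26.65
tool_pos: [0.426, 0.2056, 0.2066]
orientation: [-2.296, -2.141, 0.009]
force: [-0.8, -0.3, 0.2]
opening: 0.0005
```

Run:
```python
from h import *
print(robot.read_state()["force"]); plan([(623,193,208,86,12)])
a=cv2.resize(viewer.read_camera("side")[230:390,100:300],None,fx=3.5,fy=3.5,interpolation=cv2.INTER_CUBIC)
cv2.imwrite("pics/s11.png",a)
```

```text
[-0.76808255 -0.25790232  0.24037881]
from [426.  205.6 206.6] 86.0 rows (dx,dy,dz),yaw:
[0, 16, 0] -0.0; [0, 16, 0] -0.0; [0, 17, 0] -0.0; [0, 16, 0] -0.0; [0, 17, 0] -0.0; [0, 16, 0] -0.0; [0, 17, 0] -0.0; [0, 16, 0] -0.0; [0, 17, 0] -0.0; [0, 16, 0] -0.0; [1, 17, -1] -0.0; [0, 16, 0] -0.0;  -> [623. 193. 208.] 86.0
```

The viewer's limit is reached, so I'll check the watch numerically before closing.

Run:
```python
from h import *
a=-.0702;R=np.array([[np.cos(a),-np.sin(a)],[np.sin(a),np.cos(a)]])
im=viewer.read_camera("top"); hsv=cv2.cvtColor(im,cv2.COLOR_BGR2HSV)
g=((hsv[...,1]<70)&(hsv[...,2]>60)).astype(np.uint8)
L=lambda w:(R.T@(w[:,:2]-[.6835,.1887]).T).T+[.1785,.096]
n,lab,st,ce=cv2.connectedComponentsWithStats(g,connectivity=8)
for i in range(1,n):
    if st[i,4]<15: continue
    uv=np.argwhere(lab==i)[:,::-1]; l=L(p2w("top",uv,.045))
    if l[:,0].mean()>-.01 and l[:,0].mean()<.19 and abs(l[:,1].mean())<.06: print(st[i,4],l.min(0).round(3),l.max(0).round(3))
cv2.imwrite("pics/t12.png",im)
```

```text
268 [ 0.114 -0.021] [0.184 0.013]
196 [ 0.031 -0.028] [0.092 0.037]
```

Emit:
apply_moves([
  [0, [0, 8, 0], 0],
  [0, [0, 8, 0], 0],
  [0, [0, 6, 0], 0],
  [0, [0, 10, 0], 0],
  [0, [0, 14, 0], 0],
])

```text
t: 27.38
tool_pos: [0.4743, 0.2031, 0.2097]
orientation: [-2.297, -2.142, 0.0]
force: [-2.4, 0.5, 2.4]
opening: 0.0007
```

Watch and fob are both where planned: 61x65 and 70 mm of visible fob, not overlapping. Contact on the pull is -2.4 N. Pushing on gently.

Emit:
apply_moves([
  [0, [0, 14, 0], 0],
  [0, [0, 14, 0], 0],
  [0, [0, 14, 0], 0],
  [0, [0, 14, 0], 0],
  [0, [0, 14, 0], 0],
])

```text
t: 28.0
tool_pos: [0.5445, 0.198, 0.2097]
orientation: [2.298, 2.142, -0.0]
force: [-3.2, -0.5, 2.6]
opening: 0.0002
```

Emit:
apply_moves([
  [0, [0, 14, 0], 0],
  [0, [0, 14, 0], 0],
  [0, [0, 14, 0], 0],
  [0, [0, 12, 0], 0],
  [0, [0, 8, 0], 0],
])

```text
t: 28.62
tool_pos: [0.6061, 0.1936, 0.2095]
orientation: [-2.298, -2.142, 0.0]
force: [-2.1, -0.6, 1.4]
opening: 0.0006
```

Run:
```python
from h import *
print(robot.read_state()["force"]); plan([(623,193,208,86,3)])
```

```text
[-2.14822102 -0.64588398  1.40317403]
from [606.1 193.6 209.5] 86.0 rows (dx,dy,dz),yaw:
[0, 6, 1] -0.0; [0, 5, 0] -0.0; [1, 6, 1] -0.0;  -> [623. 193. 208.] 86.0
```

Emit:
apply_moves([
  [0, [0, 4, 0], 0],
  [0, [0, 3, 0], 0],
  [0, [0, 3, 0], 0],
  [0, [0, 0, 0], 0],
])

```text
t: 29.12
tool_pos: [0.6155, 0.1932, 0.2098]
orientation: [2.298, 2.142, 0.001]
force: [-0.4, -0.2, -1.1]
opening: 0.0003
```

Emit:
apply_moves([
  [0, [0, 2, 0], 0],
  [0, [0, 2, 0], 0],
  [0, [0, 1, 0], 0],
  [0, [0, 0, 0], 0],
])

```text
t: 29.62
tool_pos: [0.6205, 0.1929, 0.2098]
orientation: [2.298, 2.142, 0.001]
force: [-1.1, -0.1, -0.0]
opening: 0.0006
```

Emit:
apply_moves([
  [0, [0, 2, 0], 0],
  [0, [0, 2, 0], 0],
  [0, [0, 1, 0], 0],
  [0, [0, 0, 0], 0],
])

```text
t: 30.12
tool_pos: [0.6254, 0.1925, 0.2097]
orientation: [-2.298, -2.142, -0.0]
force: [-2.9, 0.9, 0.4]
opening: 0.0005
```

Emit:
apply_moves([
  [0, [0, 2, 0], 0],
  [0, [0, 2, 0], 0],
  [0, [0, 0, 0], 0],
])

```text
t: 30.5
tool_pos: [0.627, 0.1926, 0.2097]
orientation: [-2.293, -2.139, 0.01]
force: [-21.9, -1.0, 16.1]
opening: 0.0005
```

It hits the end stop at 22 N, so the drawer is shut. Backing off and checking its position in the picture.

Emit:
apply_moves([
  [0, [0, -4, 0], 0],
  [0, [0, -10, 0], 0],
  [0, [0, -30, 0], 0],
  [0, [0, -40, 0], 0],
  [0, [0, 0, -40], 0],
])

```text
t: 31.12
tool_pos: [0.5399, 0.1973, 0.2439]
orientation: [-2.292, -2.139, 0.018]
force: [0.9, 0.4, -0.0]
opening: 0.0004
```

Emit:
apply_moves([
  [0, [0, -40, -40], 0],
  [0, [0, -60, -20], 0],
  [0, [0, -40, 0], 0],
  [0, [0, 0, 0], 0],
  [0, [0, 0, 0], 0],
])

```text
t: 31.75
tool_pos: [0.4069, 0.2078, 0.3099]
orientation: [2.297, 2.142, 0.003]
force: [0.2, -0.1, -0.3]
opening: 0.0007
```

Run:
```python
from h import *
np.set_printoptions(precision=1,suppress=True)
print(robot.read_state()["force"],robot.read_state()["t"])
im=viewer.read_camera("top").astype(int); old=cv2.imread("pics/top0.png").astype(int); cv2.imwrite("pics/t13.png",im)
# model of the shut drawer: pull ends, and changes around the other things
a=-.0702;R=np.array([[np.cos(a),-np.sin(a)],[np.sin(a),np.cos(a)]])
hsv=cv2.cvtColor(im.astype(np.uint8),cv2.COLOR_BGR2HSV)
q=np.argwhere((hsv[...,1]<60)&(hsv[...,2]>55))[:,::-1]
l=(R.T@(p2w("top",q,.0455)[:,:2]-[.6835,.1887]).T).T
s=(l[:,0]>-.09)&(l[:,0]<0.0)&(abs(l[:,1])<.09); print("grey near pull: n",s.sum())
for y0 in np.arange(-.08,.08,.02):
    k=s&(l[:,1]>=y0)&(l[:,1]<y0+.02)
    if k.sum()>3: print(round(y0,2),k.sum(),"x median mm",1000*np.median(l[k,0]))
for n,(u,v) in dict(puck=(343,206),tin=(406,146),dome=(450,216),brush=(514,225),dish=(489,310),yel=(277,307),red=(374,355)).items():
    print(n,"mean abs diff",abs(im-old)[v-30:v+30,u-30:u+30].mean())
```

```text
[ 0.2 -0.1 -0.3] 31.75
grey near pull: n 313
-0.08 8 x median mm -38.091080790089215
-0.06 74 x median mm -33.595224909173986
-0.04 39 x median mm -38.40496559902656
-0.02 39 x median mm -38.004000967385814
0.0 38 x median mm -38.43177174682953
0.02 37 x median mm -37.80953396634748
0.04 69 x median mm -33.64402905975872
0.06 9 x median mm -37.09786620334909
puck mean abs diff 5.159259259259259
tin mean abs diff 4.6476851851851855
dome mean abs diff 4.642685185185186
brush mean abs diff 4.397592592592592
dish mean abs diff 4.8123148148148145
yel mean abs diff 4.8751851851851855
red mean abs diff 4.8244444444444445[ WARN:0@1.737] global loadsave.cpp:1063 imwrite_ Unsupported depth image for selected encoder is fallbacked to CV_8U.
```

```bash
python3 -c "
from plant import order
print(order.close_job())"
```

```text
the job is handed in; nothing more can be done
None
```

The sunglasses case, watch and fob are in the drawer, the drawer is shut, and I handed the job in at about 32 s. No verdict was reported.

- **Case:** it lies flat in the wide bay. I saw it clear of the divider after shifting it 8 mm left before setting it down.
- **Watch and fob:** both are in the narrow bay, fob at the back and watch in front. Measured in the top image before closing, the watch was about 61 mm back and 4 mm off the middle line, and the fob's front edge was about 115 mm back. They did not overlap.
- **Setting down:** each item was lowered to floor contact (about 8–9 N) before I released it.
- **Drawer:** I pushed the pull at about 0.11 m/s or less until it hit the stop (22 N). Afterwards the pull measured 38 mm in front of the chest edge, which is its shut position to within 1 mm plus a few millimetres of fit error.
- **Other things:** the image around each one showed only noise-level change.

I had used up the 12 pictures by the end, so I checked the watch's final position and the shut drawer by measurement only. The contents could not be seen after closing.

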